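# Shut and latch the blank pen's gate

### The arm

A 6-joint arm with a two-finger parallel gripper is mounted at the origin on the work surface. World frame = base frame: x ahead of the robot, y to its left, z up, the work surface at z = 0. Lengths are in m, angles in rad, forces in N, time in s.
With the tool pointing down it reaches from about 0.225 to 0.875 m from the base axis. Payload 3.4 kg.
Tool frame: the origin (TCP) lies at the very end of the fingers, on their centre line; the grasp point (between the pads) lies 19 mm behind it; x points along the fingers, z is the direction in which the jaws open and shut, and the axes are right-handed (so a half turn about x gives the same grasp; the last joint's range is limited). The gripper opens to 85 mm and grips with 20 to 120 N. Pads are 22 mm wide; open, the fingers measure 114 mm over their backs; the gripper's body (76 mm by 85 mm) begins 54 mm behind the grasp point. The pads swing forward as they close: fully open they stand 13 mm farther back than shut.
Start: joints at [1.094, 0.276, 1.505, -0, 1.361, -0.121], TCP at [0.2, 0.539, 0.231] pointing down, gripper open.
Joint ranges: [-2.89, 2.89], [-0.75, 2.08], [0.22, 2.7], [-1.18, 4.32], [0.11, 2.71], [-2.7, 2.7]. Speed limits (rad/s): [2.57, 2.57, 3.14, 3.14, 3.14, 3.14].

### API

Orientations are given as a unit quaternion [w, x, y, z].
In Python, from rig import manip, viewer, finder gives the robot as it stands.
- The arm moves only by the tool move_arm, never from a script. Its argument "rows" is a list of rows, each a list of 3 entries, a list of its own where there are three numbers: the shift along the tool's x, y, z in mm, then the turn about the tool's x in rad, then the finger opening in mm, from 0 to 85.4. A call has 1 to 8 rows; each row is the pose to reach, as a shift and turn from the pose measured when the call began, along the tool's axes at that moment; what a row does not reach only later rows make up. A row lasts 1/12 s, in which the tool goes at most 41.7 mm and 7.16 degrees, less where a joint would pass 70% of its speed; a pose out of reach is approached as far as the arm can. A call with a gripper value outside its range is refused whole. The fingers move at their own pace and stop on an object; "force" is the grip in N (left out, the last holds). Time passes only in rows, so rows that repeat a pose let the fingers close. It gives the time, the measured TCP pose, the force and the opening at its end, in the units of the state.
- manip.get_state(): the state, without advancing time (a new reading comes with each control period).
- viewer.get_image(name): name is "scene" or "top" or "wrist"; returns the picture (480x640x3 uint8, red, green, blue); there is no depth.
- viewer.get_calibration(name): a dict with "mtx" (3x3 intrinsics, pixels), "R" (3x3) and "t" (3): a world point X has camera coordinates R X + t. Camera axes: x right, y down, z forward; pixel columns grow to the right and rows downward; lengths in m; the calibration is good to about 2 mm. A picture is of the moment at which its call begins: read the wrist's pose just before it. get_calibration takes no time and is no camera call; for the wrist camera it gives the pose at the moment of the call.
- manip.sign_off(): hands the job in, once; it reports no verdict.
Trained networks look in the newest picture that a camera, given by its name, has taken for a name from the list of things; names that differ only in an ending like _2 or _b are one class to them, and where a whole thing is asked for, a point or a joint stands for the part that bears it (a point fixed in the world has none). Each returns a list of dicts, best first, with "score" (0 to 1); they miss things now and then, are a little off and sometimes report something else, mostly with a low value. They report only what shows in the picture. A call takes as long as a camera call.
- finder.look_for(target, camera): "centre" ([column, row] in pixels, amid what is visible of it).
- finder.trace(target, camera): "mask" (480x640 bool, what is visible of it) and "centre" ([column, row] in pixels, amid what is visible of it).
The state is a dict: "clock": time; "qpos": joint angles; "qd": joint speeds; "effort": joint torques, N m; "position": TCP position; "ee_rot": TCP orientation; "contact_force": force on the tool from outside, world axes, zero at the start; "moment": the same for the moment, N m; "width": finger opening in m.
Only numpy, scipy, OpenCV 4.12 (cv2) and the standard library are available. Lean on these libraries where they do the work, as an engineer would, in place of code of your own. Each camera call takes 0.05 s, during which the arm holds its last target.

### The job

The small gate of the timber pen on the bench stands open. Lift its red gravity latch bar so that it passes over the wooden catch, swing the gate shut gently against the catch's rubber buffer, and let the bar drop fully home between the catch's lip and the buffer, so that the gate stays latched. Do not ram the catch, leave the other things on the bench where they are, and let go at the end.

Things in the scene. Friction and masses are not known exactly. Their poses are not given: they have to be found in the camera images.
- pen: Low timber pen for instrument blanks, 270 x 340 mm, sides 90 mm high, its front closed by the gate. Origin on the bench top below the middle of the front line; z up, +x from the front into the pen, +y towards the gate's hinge. Hinge axis at x 0, y +125 mm; the wooden catch post, 24 mm wide, at y -125 mm. Bar and catch must not meet with more than 16 N (about 21 N at the knob): that is ramming.
- catch_nominal (a point): Nominal middle of the catch's notch, 105 mm above the bench, fixed to the pen, axes as the pen. The real catch is clamped in a slot up to 20 mm either way along x from here; that is not measured, so feel for its buffer. Around the notch's middle: on the -x side a square wooden lip 40 mm thick, 12 mm wide, inner face 4 mm off, top 118 mm above the bench; on the +x side the buffer.
- buffer_nominal (a point): Face of the black upright rubber buffer, 12 mm diameter, top 156 mm above the bench, for the nominal place (see catch_nominal; 2.5 mm to +x of it). It is sprung (3500 N/m, 18 mm travel). The free gap from lip to buffer is 6.5 mm, the bar 8 mm: press it in 1.5 to 3.5 mm (5 to 12 N at the catch, 7 to 16 N at the knob) and keep it so while the bar goes down past the lip; it then holds the bar.
- gate (a joint): Gate angle about its upright hinge, rad: about 0 when latched (-0.08 to 0.08 with the place of the catch), grows as it opens to the outside (pen -x); starts at 0.35 to 0.70. Slatted wood, 205 mm wide, slats' top 100 mm above the bench (115 mm at the bar's pivot). The hinge is a little stiff (0.1 N m), so the gate stays where it is left.
- gate_hinge (a point): Point on the gate's hinge axis, 105 mm above the bench, level with the bar's pivot. Its orientation turns with the gate: -y points along the gate and the bar towards the free end, +x points to the inner side of the gate, z up. The bar and its knob lie in the vertical plane through this axis.
- bar (a joint): Angle of the red latch bar about its level pivot on the gate, rad: 0 lowered (level, resting on its stop on the gate), grows as the free end is raised, 0.26 at most. It falls back by its own weight. Raised more than 0.11 its underside clears the lip of the catch; at its highest it is still below the top of the buffer.
- bar_tip (a point): Centre line of the red bar where it meets the catch: 250 mm from the hinge axis, 190 mm from the bar's pivot (which is 60 mm from the hinge axis, 105 mm above the bench). Bar 8 mm thick, 14 mm high, about 0.3 kg with its knob, reaching 18 mm past this point. It moves freely up and down but is stiff sideways: pushing it sideways swings the gate.
- knob_grip (a point): Grip point on the brass knob, a round peg of 14 mm diameter standing upright on the bar, 44 mm tall above the bar; the point lies on its axis, 27 mm above the bar's top, 34 mm above the bar's centre line, 125 mm from the bar's pivot and 185 mm from the hinge axis (139 mm above the bench when the bar is lowered). Tilts with the bar.
- blank_pale: Bystander inside the pen: pale wooden blank 160 x 50 x 30 mm, origin at the centre of its underside.
- blank_black: Bystander inside the pen: black lacquered blank 150 x 45 x 24 mm, origin at the centre of its underside.
- offcut: Bystander: pale offcut 90 x 45 x 25 mm on the bench beside the pen's catch side, origin at the centre of its underside.
- mallet: Bystander: wooden mallet lying on the bench, head 100 x 60 mm, handle 170 mm, origin under its head.
- glue: Bystander: white glue bottle with a red cap, 56 mm diameter, 150 mm tall, origin at the centre of its underside.
- driver: Bystander: screwdriver with a yellow handle lying on the bench, origin under its middle.
- tin: Bystander: open steel tin, 72 mm diameter, 90 mm tall, origin at the centre of its underside.

How it is judged:
By the outcome, as a careful person would: the job done as asked, in the order asked, and still so for the second after the job is handed in, with the robot touching nothing.
It also fails if it takes over 56 s, if anything falls off the work surface, if the arm or the gripper's body presses on something with over 40 N, if the wrist force passes 120 N, or if a joint passes its speed limit or range.

## Working session

There is one attempt and no reset: what is moved stays moved. The work goes in short steps, Python scripts to look and compute and a tool call to move; the robot and the scene stay as the last step left them, time stands still between calls to the robot, and variables do not carry over. Pictures are saved under pics/ and viewed, and the job is handed in when it is done.

Besides the shell and the picture viewer there is one more tool, called after "Request:" by a JSON object that holds its "fn" and its "kwargs", one argument or row to a line. move_arm: Moves the arm, as the interface text tells. Its arguments: {"type":"object","properties":{"rows":{"type":"array"},"force":{"type":"number"}},"required":["rows"]}

```bash
mkdir -p pics; ls
python3 - <<'E'
from rig import manip, viewer, finder
import cv2
for n in ("scene","top","wrist"):
    im=viewer.get_image(n); cv2.imwrite(f"pics/{n}0.png",im[:,:,::-1])
    c=viewer.get_calibration(n); print(n,c["mtx"].tolist(),c["R"].tolist(),c["t"].tolist())
    for t in ("knob_grip","bar_tip","gate","pen","bar","gate_hinge"):
        r=finder.look_for(t,n); print(t,[(x["score"],x["centre"]) for x in r[:2]])
print(manip.get_state())
E
```

```text
pics
scene [[485.2761725875683, 0.0, 322.00017228344404], [0.0, 485.2761725875683, 238.45037203952919], [0.0, 0.0, 1.0]] [[0.5621707568811719, 0.8269500234757919, -0.010848906905190879], [0.6180860009357687, -0.42882595484129926, -0.6588459576423589], [-0.549484973001882, 0.36367837319235163, -0.7521996445873165]] [-0.27983330586680083, -0.2753915473831763, 1.5679485709410614]
knob_grip [(0.86, [331.6, 244.8]), (0.75, [357.3, 254.1])]
bar_tip [(0.76, [331.6, 240.1])]
gate [(0.67, [356.9, 253.4])]
pen [(0.75, [373.4, 305.7])]
bar [(0.72, [336.2, 243.3])]
gate_hinge [(0.89, [357.1, 257.6])]
top [[435.41423806903913, 0.0, 327.8527968439903], [0.0, 435.41423806903913, 249.3344063299683], [0.0, 0.0, 1.0]] [[0.046842120802128955, -0.9988946751744646, -0.0039043087556834533], [-0.9761505644058907, -0.04494540142996552, -0.2123911168113216], [0.21198087491285625, 0.0137600435464503, -0.977176938876875]] [-0.07031044300979739, 0.5512329193575615, 1.2021919366707474]
knob_grip [(0.66, [312.0, 239.1])]
bar_tip [(0.64, [315.9, 242.2])]
gate [(0.73, [301.5, 227.5])]
pen [(0.68, [323.0, 194.2]), (
[... 537 characters left out ...]
[]
pen [(0.72, [216.8, 408.6])]
bar []
gate_hinge []
{'clock': 1.05, 'qpos': array([ 1.09399930e+00,  2.75886187e-01,  1.50489619e+00, -3.52642711e-05,
        1.36066822e+00, -1.21013554e-01]), 'qd': array([-0.0002243 ,  0.00078002,  0.00078231, -0.00295317, -0.00057944,
       -0.00192971]), 'effort': array([ 9.35312019e-04, -4.16665757e+01, -2.46101546e+01, -1.27178164e-04,
        4.59593571e-05, -2.39082362e-05]), 'position': array([0.20033111, 0.53901984, 0.23133742]), 'ee_rot': array([ 0.58063557, -0.40362142,  0.58053538,  0.40364682]), 'contact_force': array([-0.17390047,  0.22885404, -0.57535965]), 'moment': array([0.00107286, 0.05996288, 0.00549328]), 'width': 0.08509664718445444}
```

View pics/scene0.png

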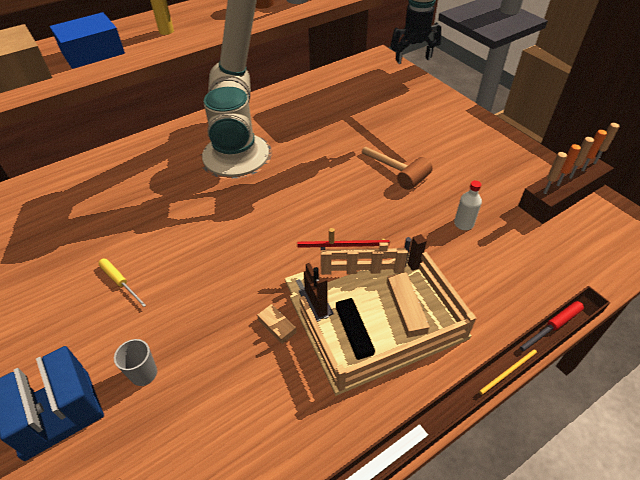

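View pics/top0.png

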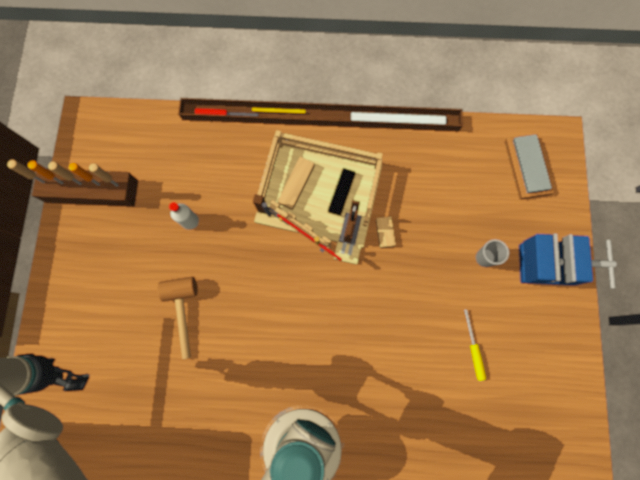

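View pics/wrist0.png

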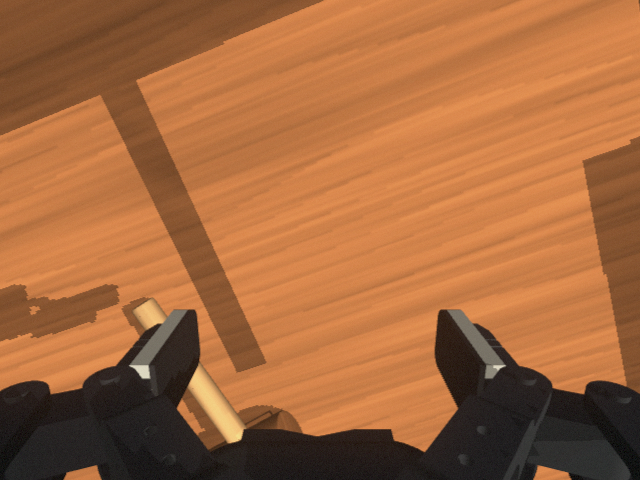

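Run:
```python
import cv2
a=cv2.imread("pics/scene0.png")[200:400,240:490]; cv2.imwrite("pics/s_z.png",cv2.resize(a,None,fx=3,fy=3,interpolation=cv2.INTER_CUBIC)[:600])
a=cv2.imread("pics/top0.png")[120:270,240:410]; cv2.imwrite("pics/t_z.png",cv2.resize(a,None,fx=4,fy=4,interpolation=cv2.INTER_CUBIC))
```

```text
(no output)
```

View pics/s_z.png

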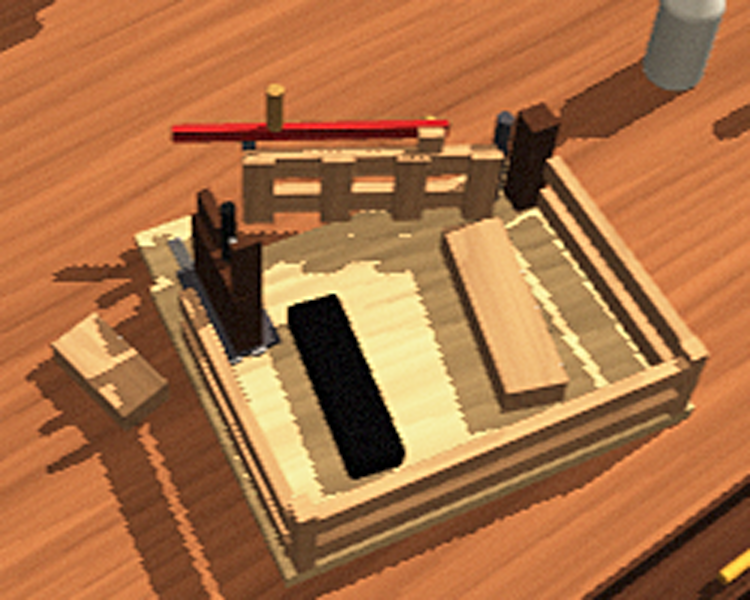

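View pics/t_z.png

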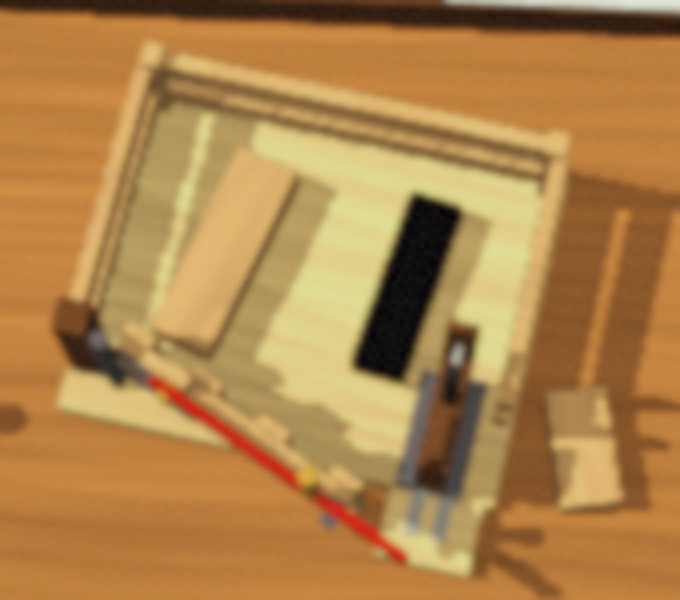

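```bash
cat > h.py <<'E'
import numpy as np
from rig import manip, viewer, finder
def ray(n,px,c=None):
    c=c or viewer.get_calibration(n); R=np.array(c["R"]);t=np.array(c["t"])
    d=np.linalg.inv(np.array(c["mtx"]))@[px[0],px[1],1]; return -R.T@t, R.T@d
def onz(n,px,z):
    o,d=ray(n,px); return o+d*(z-o[2])/d[2]
def proj(n,X):
    c=viewer.get_calibration(n); p=np.array(c["mtx"])@(np.array(c["R"])@X+np.array(c["t"])); return p[:2]/p[2]
def tri(a,pa,b,pb):
    A=[];B=[]
    for n,p in((a,pa),(b,pb)):
        o,d=ray(n,p); d/=np.linalg.norm(d); P=np.eye(3)-np.outer(d,d); A.append(P);B.append(P@o)
    x=np.linalg.lstsq(np.vstack(A),np.hstack(B),rcond=None)[0]
    return x,[np.linalg.norm(A[i]@x-B[i]) for i in (0,1)]
E
python3 - <<'E'
from h import *
S=lambda u,v:(240+u/3,200+v/3)
T=lambda u,v:(240+u/4,120+v/4)
np.set_printoptions(precision=4,suppress=True)
print("knobtop",tri("top",T(307,478),"scene",S(275,89)))
print("tip", tri("top",T(404,560),"scene",S(172,132)))
print("pivend", tri("top",T(153,381),"scene",S(447,124)))
print("knob z.156",onz("top",T(307,478),.156),onz("scene",S(275,89),.156))
print("tip",onz("top",T(404,560),.11),onz("scene",S(172,132),.105))
print("piv",onz("top",T(153,381),.11))
for p in ((150,42),(568,135)): print("back",onz("top",T(*p),.09))
for p in ((307,515),(685,355)): print("back s",onz("scene",S(*p),.09))
for p in ((57,408),(470,578)): print("front base",onz("top",T(*p),.01))
for p in ((458,370),): print("buffer top",onz("top",T(*p),.156))
print("buf s",onz("scene",S(228,207),.156), tri("top",T(458,355),"scene",S(228,205)))
E
```

```text
knobtop (array([ 0.5606, -0.0141,  0.1483]), [np.float64(0.0006852495126181689), np.float64(0.0006852495126177731)])
tip (array([ 0.5162, -0.0834,  0.1002]), [np.float64(0.00021271347224369422), np.float64(0.00021271347224373599)])
pivend (array([0.6376, 0.1013, 0.1031]), [np.float64(0.001236594440731391), np.float64(0.0012365944407312403)])
knob z.156 [ 0.5585 -0.015   0.156 ] [ 0.5666 -0.0174  0.156 ]
tip [ 0.5144 -0.083   0.11  ] [ 0.5198 -0.0856  0.105 ]
piv [0.6349 0.0993 0.11  ]
back [0.9051 0.1231 0.09  ]
back [ 0.8442 -0.1918  0.09  ]
back s [ 0.8437 -0.1849  0.09  ]
back s [0.8977 0.1113 0.09  ]
front base [0.6396 0.1847 0.01  ]
front base [ 0.5223 -0.1346  0.01  ]
buffer top [ 0.6386 -0.1136  0.156 ]
buf s [ 0.642  -0.1118  0.156 ] (array([ 0.6462, -0.1135,  0.1644]), [np.float64(0.0007560785574175401), np.float64(0.0007560785574178805)])
```

```bash
cat >> h.py <<'E'
from scipy.spatial.transform import Rotation as Ro
np.set_printoptions(precision=4,suppress=True)
def st(): return manip.get_state()
def RT(s=None):
    s=s or st(); q=s["ee_rot"]; return Ro.from_quat([q[1],q[2],q[3],q[0]]).as_matrix()
def plan(p,zdir=None):
    s=st();R=RT(s); sh=R.T@(np.array(p)-s["position"])*1000
    turn=0
    if zdir is not None:
        z=R.T@np.array([zdir[0],zdir[1],0.]); turn=np.arctan2(-z[1],z[2])
        turn=(turn+np.pi/2)%np.pi-np.pi/2
    print("shift mm",sh.round(1),"turn",round(turn,3), "q6",s["qpos"][5])
E
python3 - <<'E'
from h import *
print(RT())
plan([.562,-.015,.231],(.837,-.548))
E
```

```text
[[ 0.0001 -0.9374  0.3483]
 [ 0.0001  0.3483  0.9374]
 [-1.     -0.0001  0.0001]]
shift mm [   0.3 -532.  -393.3] turn -1.347 q6 -0.12101355418325255
```

Request:
{"fn": "move_arm", "kwargs": {
  "rows": [
    [[0,-33,-25],0.11,60],
    [[0,-66,-50],0.22,60],
    [[0,-99,-74],0.33,60],
    [[0,-133,-98],0.45,60],
    [[0,-166,-123],0.56,60],
    [[0,-200,-147],0.67,60],
    [[0,-233,-172],0.78,60],
    [[0,-266,-197],0.9,60]
  ]
}}

```text
clock: 1.72
position: [0.3818, 0.26, 0.2316]
ee_rot: [0.699, -0.109, 0.698, 0.109]
contact_force: [0.6, 0.6, 0.5]
width: 0.0605
```

Run:
```python
from h import *
s=st();print(s["position"],s["qpos"],s["clock"])
plan([.555,0.0,.231],(.837,-.548))
```

```text
[0.3818 0.26   0.2316] [0.4469 0.1034 1.7284 0.0001 1.3088 0.1372] 1.7167
shift mm [   0.6 -300.4   85.8] turn 0.889 q6 0.13721889128215067
```

Request:
{"fn": "move_arm", "kwargs": {
  "rows": [
    [[0,-40,11],0.12,60],
    [[0,-80,22],0.23,60],
    [[0,-120,33],0.34,60],
    [[0,-160,44],0.45,60],
    [[0,-200,55],0.56,60],
    [[0,-240,66],0.67,60],
    [[0,-279,77],0.78,60],
    [[0,-317,86],0.89,60]
  ]
}}

```text
clock: 2.38
position: [0.5615, -0.018, 0.2317]
ee_rot: [0.677, 0.205, 0.676, -0.204]
contact_force: [0.5, 0.9, -0.4]
width: 0.0596
```

Request:
{"fn": "move_arm", "kwargs": {
  "rows": [
    [[0,0,0],0,60],
    [[0,0,0],0,60]
  ]
}}

```text
clock: 2.55
position: [0.5624, -0.0201, 0.2312]
ee_rot: [0.677, 0.206, 0.676, -0.205]
contact_force: [1.0, 0.5, -0.2]
width: 0.0596
```

Run:
```python
from h import *
import cv2
s=st();print(s["position"],s["qpos"],s["clock"],s["contact_force"])
plan([.562,-.015,.231],(.837,-.548))
for n in ("wrist","top","scene"):
    im=viewer.get_image(n); cv2.imwrite(f"pics/{n}1.png",im[:,:,::-1])
    print(n,[(x["score"],x["centre"]) for x in finder.look_for("knob_grip",n)[:2]])
print(proj("wrist",np.array([.562,-.015,.156])))
```

```text
[ 0.5624 -0.0201  0.2312] [-0.1597  0.2569  1.5322  0.0007  1.3514  0.4296] 2.55 [ 0.9966  0.4829 -0.2374]
shift mm [ 0.2  4.  -3.1] turn -0.01 q6 0.4296373705728032
wrist [(0.97, [308.7, 178.7])]
top [(0.68, [297.1, 228.9])]
scene [(0.6, [334.1, 244.1])]
[317.8272 252.1874]
```

View pics/wrist1.png

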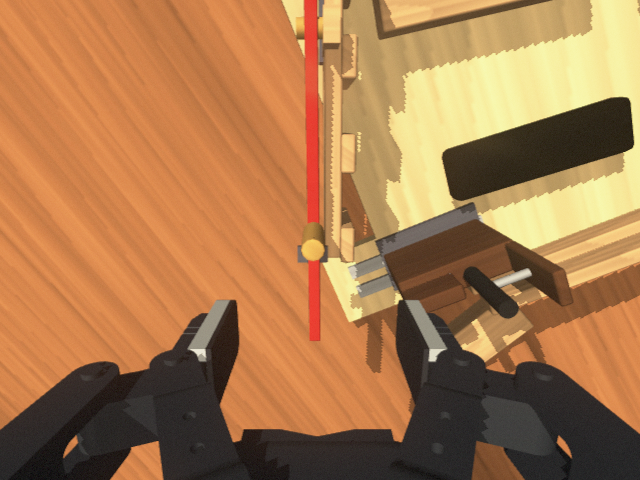

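Run:
```python
from h import *
k=onz("wrist",(313,249),.156);t=onz("wrist",(315,340),.110);b=onz("wrist",(311.5,20),.112)
print(k,t,b); d=(b-t)[:2];L=np.linalg.norm(d);d/=L
h=t[:2]+.268*d; print(L,d,"hinge",h,np.linalg.norm(k[:2]-h), "knob at",h-.185*d)
print("buffer top centre",onz("wrist",(472,277),.156))
print("lip near corner top",onz("wrist",(463,283),.118),onz("wrist",(395,296),.118))
plan([k[0],k[1],.165],(d[1],-d[0]))
```

```text
[ 0.5608 -0.0119  0.156 ] [ 0.515  -0.0826  0.11  ] [0.6302 0.0947 0.112 ]
0.2113940690011452 [0.545  0.8384] hinge [0.6611 0.1421] 0.1838189937171672 knob at [ 0.5603 -0.013 ]
buffer top centre [ 0.6285 -0.0772  0.156 ]
lip near corner top [ 0.6264 -0.0985  0.118 ] [ 0.5826 -0.081   0.118 ]
shift mm [67.   3.8 -2.7] turn -0.008 q6 0.42977606447624167
```

Request:
{"fn": "move_arm", "kwargs": {
  "rows": [
    [[20,3.5,-2.5],0,60],
    [[45,3.5,-2.5],0,60],
    [[70,3.5,-2.5],0,60],
    [[90,3.5,-2.5],0,60],
    [[100,3.5,-2.5],0,60],
    [[107,3.5,-2.5],0,60],
    [[107,3.5,-2.5],0,60],
    [[107,3.5,-2.5],0,60]
  ]
}}

```text
clock: 3.52
position: [0.5613, -0.0119, 0.1258]
ee_rot: [0.678, 0.204, 0.676, -0.203]
contact_force: [0.3, -0.4, 0.7]
width: 0.0602
```

Run:
```python
from h import *
import cv2
s=st();print(s["position"],s["qpos"],s["clock"],s["contact_force"])
plan([.5605,-.0125,.124],(.8384,-.545))
for n in ("wrist",):
    im=viewer.get_image(n); cv2.imwrite(f"pics/{n}2.png",im[:,:,::-1])
```

```text
[ 0.5613 -0.0119  0.1258] [-0.1458  0.3331  1.6992  0.0012  1.1063  0.4373] 3.5167 [ 0.2567 -0.4239  0.7233]
shift mm [ 1.8 -1.  -0.4] turn -0.007 q6 0.4372580323683802
```

View pics/wrist2.png

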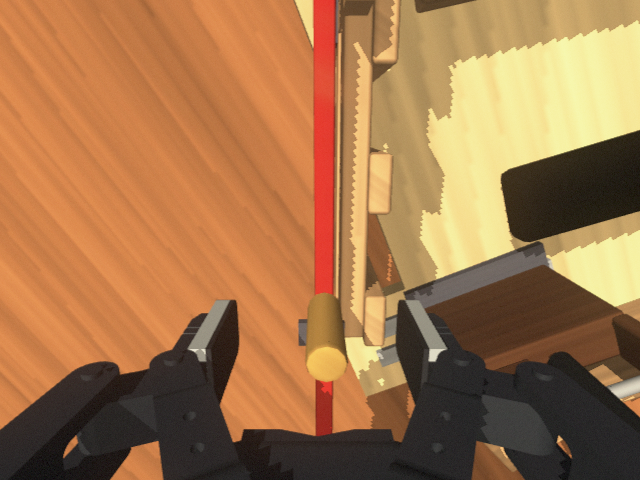

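Request:
{"fn": "move_arm", "kwargs": {
  "rows": [
    [[1,-1,2.5],0,45],
    [[1,-1,2.5],0,30],
    [[1,-1,2.5],0,20],
    [[1,-1,2.5],0,10],
    [[1,-1,2.5],0,5],
    [[1,-1,2.5],0,5],
    [[1,-1,2.5],0,5],
    [[1,-1,2.5],0,5]
  ],
  "force": 30
}}

```text
clock: 4.23
position: [0.5636, -0.0144, 0.1258]
ee_rot: [0.679, 0.204, 0.675, -0.203]
contact_force: [-0.8, -0.9, 4.7]
width: 0.0132
```

Run:
```python
from h import *
s=st();print(s["position"],s["clock"],s["contact_force"],s["moment"],s["width"]);print(RT())
```

```text
[ 0.5636 -0.0144  0.1258] 4.2333 [-0.796  -0.8711  4.6752] [ 0.0152  0.2086 -0.0167] 0.013187143545102217
[[ 0.0051  0.5512  0.8344]
 [ 0.0001  0.8344 -0.5512]
 [-1.      0.0029  0.0042]]
```

Request:
{"fn": "move_arm", "kwargs": {
  "rows": [
    [[-4,1.3,0],0,5],
    [[-8,2.8,0],0,5],
    [[-12,4.4,0],0,5],
    [[-16,6.2,0],0,5],
    [[-19,7.6,0],0,5],
    [[-21,8.5,0],0,5],
    [[-21,8.5,0],0,5],
    [[-21,8.5,0],0,5]
  ]
}}

```text
clock: 4.9
position: [0.5682, -0.007, 0.1469]
ee_rot: [0.679, 0.204, 0.676, -0.203]
contact_force: [0.0, 1.4, -4.3]
width: 0.0129
```

Run:
```python
from h import *
import cv2
s=st();print(s["position"],s["clock"],s["contact_force"],s["moment"],s["width"])
R=RT(s);print("tool force",R.T@s["contact_force"])
for n in ("wrist","scene"):
    im=viewer.get_image(n); cv2.imwrite(f"pics/{n}3.png",im[:,:,::-1])
a=cv2.imread("pics/scene3.png")[170:330,240:440]; cv2.imwrite("pics/s3z.png",cv2.resize(a,None,fx=3.7,fy=3.7,interpolation=cv2.INTER_CUBIC))
```

```text
[ 0.5682 -0.007   0.1469] 4.9 [ 0.0105  1.3973 -4.2683] [0.0548 0.2102 0.0025] 0.012921663667400747
tool force [ 4.2691  1.1576 -0.7781]
```

View pics/s3z.png

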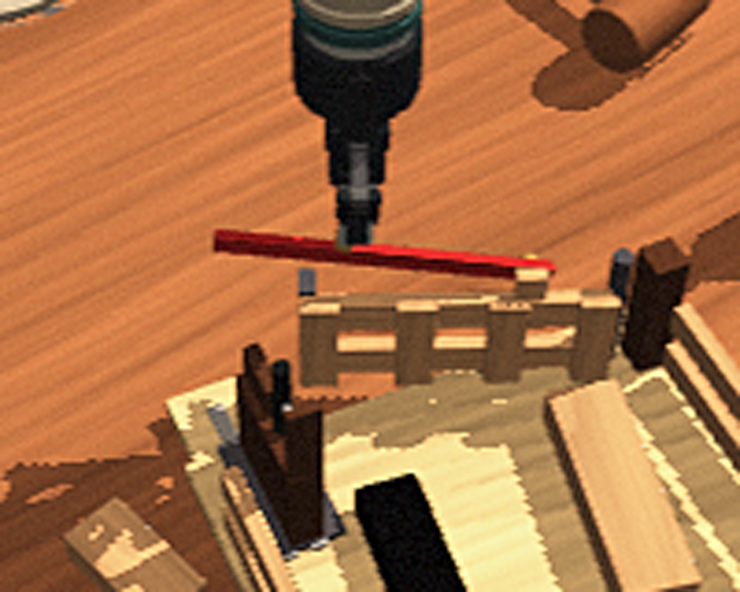

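View pics/wrist3.png

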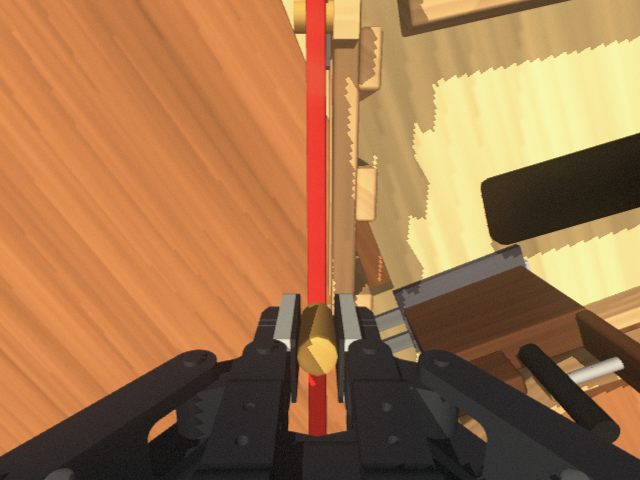

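```bash
cat > arc.py <<'E'
from h import *
import sys
H=np.array([.664,.141])
def arc(dths, dz=0, r=None):
    s=st();R=RT(s);p=s["position"][:2]; v=p-H; 
    print("r",np.linalg.norm(v),"ang",np.arctan2(-v[0],-v[1]))
    for a in dths:
        c,si=np.cos(a),np.sin(a); w=np.array([[c,-si],[si,c]])@v
        d=R.T@np.array([*(H+w-p),dz]); print("%.3f"%a,(d*1000).round(1))
E
python3 - <<'E'
from arc import *
c=onz("wrist",(515,355),.156)
import cv2
# wrist3 picture was taken at this pose
print("buf wrist", [onz("wrist",p,.156) for p in ((608,428),)])
for B in (onz("wrist",(608,428),.156)[:2],np.array([.64,-.113])):
    v=B-H; rr=np.linalg.norm(v); print(B,rr,"buffer ang",np.arctan2(-v[0],-v[1]),"bar contact ang",np.arctan2(-v[0],-v[1])+.010/rr)
arc([.05,.1,.15,.2,.25,.3,.35,.4,.45])
E
```

```text
buf wrist [array([ 0.6399, -0.1088,  0.156 ])]
[ 0.6399 -0.1088] 0.2509884449416005 buffer ang 0.09598673360453576 bar contact ang 0.13582920524631503
[ 0.64  -0.113] 0.255131338725763 buffer ang 0.09420848834507847 bar contact ang 0.13340398682811216
r 0.1763539796034938 ang 0.5746172598253807
0.050 [0.  0.3 8.8]
0.100 [ 0.1  1.  17.6]
0.150 [ 0.1  2.2 26.3]
0.200 [ 0.1  3.8 35. ]
0.250 [ 0.2  5.9 43.6]
0.300 [ 0.2  8.4 52. ]
0.350 [ 0.3 11.2 60.4]
0.400 [ 0.3 14.5 68.5]
0.450 [ 0.4 18.3 76.5]
```

Request:
{"fn": "move_arm", "kwargs": {
  "rows": [
    [[0,0.1,5],-0.03,5],
    [[0,0.6,12.3],-0.07,5],
    [[0,1.3,19.4],-0.11,5],
    [[0,2.2,26.3],-0.15,5],
    [[0,3.8,35],-0.2,5],
    [[0,5.3,42],-0.24,5],
    [[0,7.2,48.6],-0.28,5],
    [[0,8.4,52],-0.3,5]
  ]
}}

```text
clock: 5.67
position: [0.6167, -0.0291, 0.1467]
ee_rot: [0.702, 0.1, 0.698, -0.099]
contact_force: [-0.3, 0.3, -4.2]
width: 0.0131
```

Run:
```python
from arc import *
import cv2
s=st();print(s["position"],s["clock"],s["contact_force"],s["moment"],s["width"],"tool force",RT(s).T@s["contact_force"])
for n in ("wrist","scene"):
    im=viewer.get_image(n); cv2.imwrite(f"pics/{n}4.png",im[:,:,::-1])
a=cv2.imread("pics/scene4.png")[170:330,240:440]; cv2.imwrite("pics/s4z.png",cv2.resize(a,None,fx=3.7,fy=3.7,interpolation=cv2.INTER_CUBIC))
s=st();print(s["position"],s["clock"],s["contact_force"],"tool force",RT(s).T@s["contact_force"])
arc([.05,.1,.11,.12,.13,.14,.15])
```

```text
[ 0.6167 -0.0291  0.1467] 5.6667 [-0.3075  0.2632 -4.2038] [-0.0889  0.1524 -0.011 ] 0.01314493764902175 tool force [ 4.2023  0.1594 -0.3884]
[ 0.6168 -0.0291  0.1468] 5.7667 [ 0.1812 -0.0842 -4.483 ] tool force [ 4.4839 -0.0381  0.1738]
r 0.17655115521149917 ang 0.27078622152072157
0.050 [0.  0.3 8.8]
0.100 [ 0.1  1.1 17.6]
0.110 [ 0.1  1.3 19.4]
0.120 [ 0.1  1.6 21.1]
0.130 [ 0.1  1.8 22.9]
0.140 [ 0.1  2.1 24.6]
0.150 [ 0.1  2.3 26.4]
```

View pics/s4z.png

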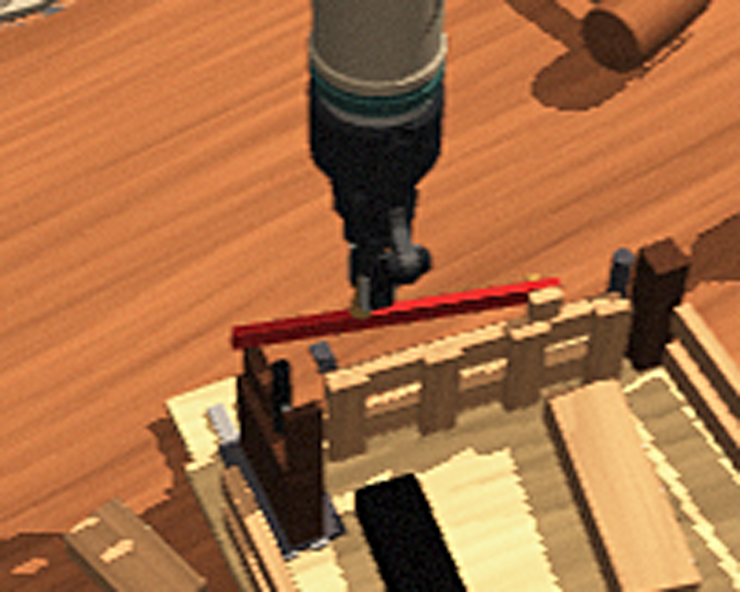

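View pics/wrist4.png

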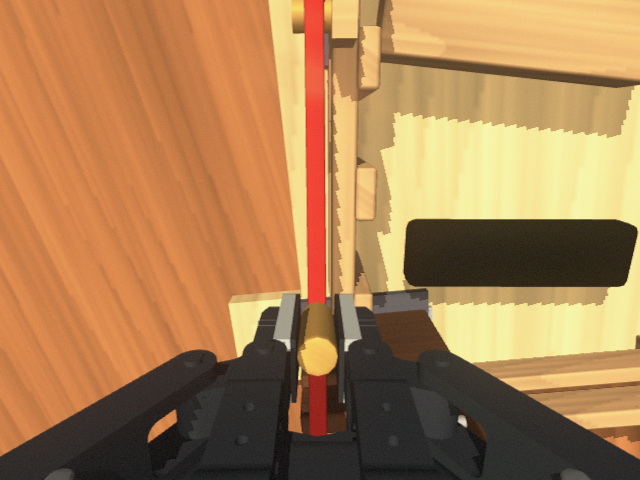

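Request:
{"fn": "move_arm", "kwargs": {
  "rows": [
    [[0,0,3],-0.017,5],
    [[0,0.1,5.5],-0.03,5],
    [[0,0.3,8],-0.045,5],
    [[0,0.5,10.5],-0.06,5],
    [[0,0.7,12.5],-0.07,5],
    [[0,0.8,14],-0.08,5]
  ]
}}

```text
clock: 6.27
position: [0.6306, -0.0323, 0.1469]
ee_rot: [0.705, 0.072, 0.702, -0.071]
contact_force: [-1.0, -0.3, -3.9]
width: 0.0133
```

```bash
cat > f.py <<'E'
from arc import *
s=st();R=RT(s);v=s["position"][:2]-H
print(s["position"],s["clock"],"w",s["width"],"tool F",R.T@s["contact_force"],"M",R.T@s["moment"],"r",np.linalg.norm(v),"ang",np.arctan2(-v[0],-v[1]))
E
python3 f.py
```

```text
[ 0.6306 -0.0323  0.1469] 6.2667 w 0.013312658354253663 tool F [ 3.9273 -0.5191 -0.9554] M [-0.0071  0.199  -0.1607] r 0.17654207943261244 ang 0.1905796257260746
```

Request:
{"fn": "move_arm", "kwargs": {
  "rows": [
    [[0,0,1],-0.005,5],
    [[0,0,2],-0.01,5],
    [[0,0.1,3],-0.016,5],
    [[0,0.1,4],-0.022,5],
    [[0,0.2,5],-0.028,5],
    [[0,0.2,5],-0.028,5]
  ]
}}

```text
clock: 6.77
position: [0.6357, -0.0332, 0.1469]
ee_rot: [0.706, 0.062, 0.702, -0.062]
contact_force: [0.7, 0.1, -4.9]
width: 0.0132
```

```bash
python3 f.py
```

```text
[ 0.6357 -0.0332  0.1469] 6.7667 w 0.013151769480780971 tool F [4.8969 0.2615 0.6323] M [-0.0803  0.1843 -0.196 ] r 0.17652970059259598 ang 0.16092688186926074
```

Request:
{"fn": "move_arm", "kwargs": {
  "rows": [
    [[0,0,0.8],-0.004,5],
    [[0,0,1.5],-0.008,5],
    [[0,0,2],-0.011,5],
    [[0,0,2],-0.011,5]
  ]
}}

```text
clock: 7.1
position: [0.6377, -0.0336, 0.1469]
ee_rot: [0.707, 0.058, 0.703, -0.058]
contact_force: [-1.0, 0.5, -4.3]
width: 0.0135
```

```bash
python3 f.py
```

```text
[ 0.6377 -0.0336  0.1469] 7.1 w 0.01349076463685792 tool F [ 4.3362  0.3095 -1.0786] M [-0.0958  0.2977 -0.0992] r 0.17654716163911405 ang 0.14933225735692113
```

Request:
{"fn": "move_arm", "kwargs": {
  "rows": [
    [[0,0,0.8],-0.004,5],
    [[0,0,1.5],-0.008,5],
    [[0,0,1.5],-0.008,5]
  ]
}}

```text
clock: 7.35
position: [0.6394, -0.0339, 0.1469]
ee_rot: [0.707, 0.055, 0.703, -0.055]
contact_force: [-1.6, 0.4, -3.8]
width: 0.0131
```

```bash
python3 f.py
```

```text
[ 0.6394 -0.0339  0.1469] 7.35 w 0.013111955065472641 tool F [ 3.792   0.1451 -1.7042] M [-0.1282  0.2376 -0.1015] r 0.17658216030115395 ang 0.13994216645863505
```

Request:
{"fn": "move_arm", "kwargs": {
  "rows": [
    [[0,0,0.5],-0.003,5],
    [[0,0,1],-0.006,5],
    [[0,0,1],-0.006,5]
  ]
}}

```text
clock: 7.6
position: [0.64, -0.0339, 0.1469]
ee_rot: [0.707, 0.053, 0.703, -0.053]
contact_force: [-2.7, 0.4, -2.5]
width: 0.0129
```

```bash
python3 f.py
```

```text
[ 0.64   -0.0339  0.1469] 7.6 w 0.012902599899816862 tool F [ 2.4965  0.0184 -2.7448] M [-0.0539  0.4914 -0.1592] r 0.17656883144660185 ang 0.13659463208430347
```

Request:
{"fn": "move_arm", "kwargs": {
  "rows": [
    [[0,0,0.5],-0.003,5],
    [[0,0,1],-0.006,5],
    [[0,0,1],-0.006,5]
  ]
}}

```text
clock: 7.85
position: [0.6402, -0.034, 0.1468]
ee_rot: [0.706, 0.051, 0.704, -0.05]
contact_force: [-4.0, 0.9, -3.0]
width: 0.0134
```

```bash
python3 f.py
```

```text
[ 0.6402 -0.034   0.1468] 7.85 w 0.013361585809419645 tool F [ 3.0162  0.3516 -4.1296] M [-0.0709  0.7276 -0.1771] r 0.17657497493636512 ang 0.1351534569675395
```

Request:
{"fn": "move_arm", "kwargs": {
  "rows": [
    [[0,0,1.2],-0.002,5],
    [[0,0,1.6],-0.002,5],
    [[0,0,2],-0.002,5],
    [[0,0,2],-0.002,5]
  ]
}}

```text
clock: 8.18
position: [0.6406, -0.034, 0.1468]
ee_rot: [0.705, 0.05, 0.706, -0.049]
contact_force: [-6.0, 1.0, -1.2]
width: 0.0132
```

```bash
python3 f.py
```

```text
[ 0.6406 -0.034   0.1468] 8.1833 w 0.013242446345328628 tool F [ 1.2195  0.1776 -6.0972] M [ 0.0228  0.9876 -0.1278] r 0.17660114555973067 ang 0.1329677333679456
```

Request:
{"fn": "move_arm", "kwargs": {
  "rows": [
    [[0,0,2],0,5],
    [[0,0,2.5],0,5],
    [[0,0,3],0,5],
    [[0,0,3.4],0,5],
    [[0,0,3.4],0,5],
    [[0,0,3.4],0,5]
  ]
}}

```text
clock: 8.68
position: [0.641, -0.0341, 0.1467]
ee_rot: [0.703, 0.05, 0.708, -0.049]
contact_force: [-9.6, 1.0, -0.1]
width: 0.0131
```

```bash
python3 f.py;python3 f.py
python3 - <<'E'
from h import *
print(RT())
E
```

```text
[ 0.641  -0.0341  0.1467] 8.6833 w 0.013141642477821746 tool F [ 0.1138 -0.3427 -9.6197] M [-0.0634  1.3108 -0.1852] r 0.17660830520033594 ang 0.13062736096772284
[ 0.641  -0.0341  0.1467] 8.6833 w 0.013141642477821746 tool F [ 0.1138 -0.3427 -9.6197] M [-0.0634  1.3108 -0.1852] r 0.17660830520033594 ang 0.13062736096772284
[[-0.0064  0.1401  0.9901]
 [ 0.0014  0.9901 -0.1401]
 [-1.      0.0005 -0.0066]]
```

Request:
{"fn": "move_arm", "kwargs": {
  "rows": [
    [[1,-0.4,3.4],0,5],
    [[3,-1.2,3.6],0,5],
    [[5,-2,3.6],0,5],
    [[7,-2.9,3.6],0,5],
    [[7,-2.9,3.6],0,5]
  ]
}}

```text
clock: 9.1
position: [0.6409, -0.0371, 0.1404]
ee_rot: [0.701, 0.05, 0.71, -0.049]
contact_force: [-10.5, 1.1, 4.3]
width: 0.0128
```

```bash
python3 f.py
```

```text
[ 0.6409 -0.0371  0.1404] 9.1 w 0.012776840426686423 tool F [ -4.1726  -0.369  -10.612 ] M [-0.0034  1.4881  0.1152] r 0.1795516361169165 ang 0.1290956734098101
```

Request:
{"fn": "move_arm", "kwargs": {
  "rows": [
    [[1,-0.4,3.9],0,5],
    [[3,-1.2,3.9],0,5],
    [[5,-1.9,3.9],0,5],
    [[7,-2.6,3.9],0,5],
    [[7,-2.6,3.9],0,5]
  ]
}}

```text
clock: 9.52
position: [0.6407, -0.0397, 0.1342]
ee_rot: [0.698, 0.05, 0.712, -0.049]
contact_force: [-13.4, 0.9, 5.6]
width: 0.0126
```

```bash
python3 f.py
```

```text
[ 0.6407 -0.0397  0.1342] 9.5167 w 0.012620058070668426 tool F [ -5.326   -1.0076 -13.5246] M [-0.0136  1.5576  0.0815] r 0.18220270087830936 ang 0.1284604097604433
```

Run:
```python
from h import *
import cv2
im=viewer.get_image("scene")[:,:,::-1]; cv2.imwrite("pics/s5z.png",cv2.resize(im[170:330,240:440],None,fx=3.7,fy=3.7,interpolation=cv2.INTER_CUBIC))
```

```text
(no output)
```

View pics/s5z.png

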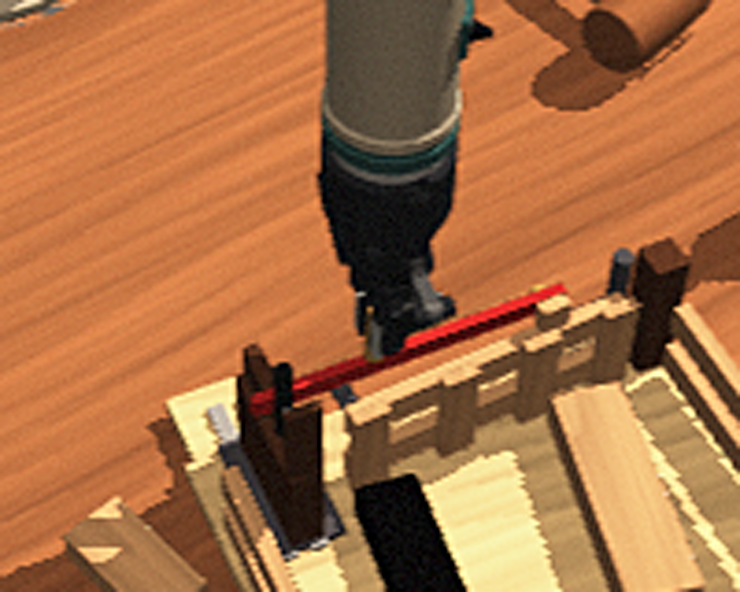

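Request:
{"fn": "move_arm", "kwargs": {
  "rows": [
    [[1,-0.3,3.6],0,5],
    [[3,-1,3.5],0,5],
    [[5,-1.6,3.5],0,5],
    [[7,-2.2,3.5],0,5],
    [[7,-2.2,3.5],0,5]
  ]
}}

```text
clock: 9.98
position: [0.6402, -0.042, 0.128]
ee_rot: [0.696, 0.051, 0.714, -0.049]
contact_force: [-12.6, 1.6, 4.7]
width: 0.013
```

```bash
python3 f.py
```

```text
[ 0.6402 -0.042   0.128 ] 9.9833 w 0.013038586329937221 tool F [ -4.3581  -0.1727 -12.8562] M [-0.0358  1.3813 -0.0471] r 0.18456914597028912 ang 0.1291531672920089
```

Request:
{"fn": "move_arm", "kwargs": {
  "rows": [
    [[1,-0.3,3.2],0,5],
    [[2,-0.7,3],0,5],
    [[3,-1,3],0,5],
    [[4,-1,3],0,5],
    [[4,-1,3],0,5]
  ]
}}

```text
clock: 10.4
position: [0.64, -0.0428, 0.1256]
ee_rot: [0.694, 0.051, 0.716, -0.049]
contact_force: [-12.5, 1.6, 7.5]
width: 0.0129
```

```bash
python3 f.py
python3 - <<'E'
from h import *
import cv2
im=viewer.get_image("scene")[:,:,::-1]; cv2.imwrite("pics/s6z.png",cv2.resize(im[170:330,240:440],None,fx=3.7,fy=3.7,interpolation=cv2.INTER_CUBIC))
E
```

```text
[ 0.64   -0.0428  0.1256] 10.4 w 0.012858919105290257 tool F [ -7.1353  -0.1848 -12.8023] M [-0.0454  1.3844  0.1698] r 0.1853817305227815 ang 0.1295900912711022
```

View pics/s6z.png

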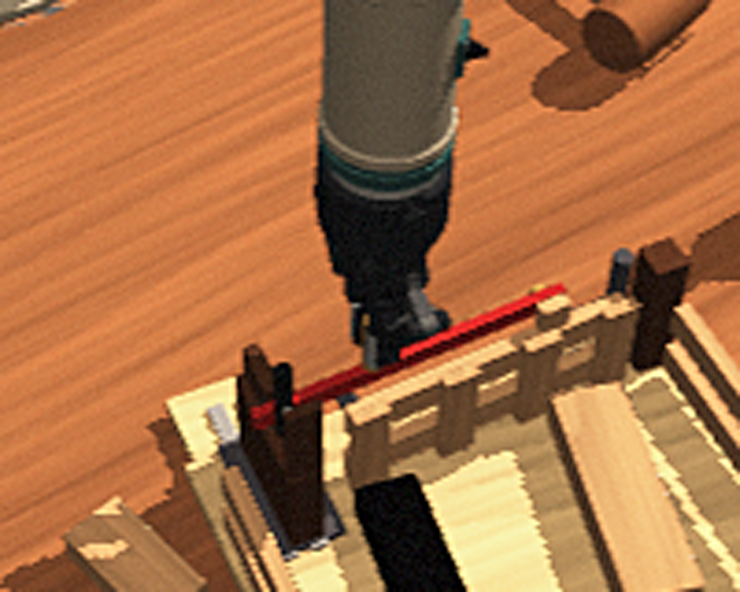

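Request:
{"fn": "move_arm", "kwargs": {
  "rows": [
    [[2.5,0,3],0,5],
    [[3.5,0,3],0,5],
    [[3.5,0,2.5],0,5],
    [[3.5,0,2.5],0,5]
  ]
}}

```text
clock: 10.78
position: [0.6402, -0.0429, 0.1255]
ee_rot: [0.694, 0.051, 0.717, -0.049]
contact_force: [-13.5, 1.5, 15.0]
width: 0.013
```

```bash
python3 f.py
```

```text
[ 0.6402 -0.0429  0.1255] 10.7833 w 0.012985672288783204 tool F [-14.5504  -0.3669 -14.0437] M [-0.0381  1.5936  0.089 ] r 0.18541967468826287 ang 0.1289643930767582
```

Request:
{"fn": "move_arm", "kwargs": {
  "rows": [
    [[1.5,0,2.5],0,5],
    [[0.5,0,1.5],0,5],
    [[0.3,0,0.5],0,5],
    [[0.3,0,-0.3],0,5],
    [[0.3,0,-0.6],0,5],
    [[0.3,0,-0.6],0,5]
  ]
}}

```text
clock: 11.28
position: [0.6391, -0.0427, 0.1257]
ee_rot: [0.693, 0.051, 0.717, -0.049]
contact_force: [-6.7, 1.1, 0.3]
width: 0.0129
```

```bash
python3 f.py
```

```text
[ 0.6391 -0.0427  0.1257] 11.2833 w 0.012925096025307158 tool F [-0.0596  0.178  -6.7848] M [0.0019 0.3287 0.0771] r 0.18539808491706605 ang 0.1346741909831066
```

Request:
{"fn": "move_arm", "kwargs": {
  "rows": [
    [[0.2,0,-0.3],0,5],
    [[0.2,0,-0.8],0,5],
    [[0.2,0,-1],0,5],
    [[0.2,0,-1],0,5]
  ]
}}

```text
clock: 11.62
position: [0.639, -0.0427, 0.1258]
ee_rot: [0.694, 0.051, 0.716, -0.049]
contact_force: [-2.1, 0.3, -2.9]
width: 0.013
```

```bash
python3 f.py
```

```text
[ 0.639  -0.0427  0.1258] 11.6167 w 0.012987556778132098 tool F [ 2.9946  0.0274 -2.036 ] M [-0.0625 -0.286   0.1565] r 0.18536973253634678 ang 0.13528026132507412
```

Request:
{"fn": "move_arm", "kwargs": {
  "rows": [
    [[0.5,0,-0.2],0,16],
    [[0.5,0,-0.2],0,22],
    [[0.5,0,-0.2],0,30],
    [[0.5,0,-0.2],0,40],
    [[0.5,0,-0.2],0,45],
    [[0,0,-0.2],0,45],
    [[0,0,-0.2],0,45],
    [[0,0,-0.2],0,45]
  ]
}}

```text
clock: 12.28
position: [0.6389, -0.0427, 0.1259]
ee_rot: [0.694, 0.051, 0.716, -0.049]
contact_force: [0.8, 0.1, -0.0]
width: 0.0451
```

Request:
{"fn": "move_arm", "kwargs": {
  "rows": [
    [[-10,0,0],0,45],
    [[-25,0,0],0,45],
    [[-45,0,0],0,45],
    [[-70,0,0],0,45],
    [[-95,0,0],0,45],
    [[-110,0,0],0,45],
    [[-120,0,0],0,45],
    [[-120,0,0],0,45]
  ]
}}

```text
clock: 12.95
position: [0.6439, -0.0435, 0.2491]
ee_rot: [0.696, 0.051, 0.714, -0.049]
contact_force: [0.7, -0.3, 0.2]
width: 0.045
```

Run:
```python
from h import *
import cv2
s=st();print(s["position"],s["contact_force"],s["width"])
im=viewer.get_image("scene")[:,:,::-1]; cv2.imwrite("pics/s7z.png",cv2.resize(im[170:330,240:440],None,fx=3.7,fy=3.7,interpolation=cv2.INTER_CUBIC))
im=viewer.get_image("wrist")[:,:,::-1]; cv2.imwrite("pics/w7.png",im)
```

```text
[ 0.6439 -0.0435  0.2491] [ 0.7312 -0.312   0.1972] 0.04495009804443197
```

View pics/s7z.png

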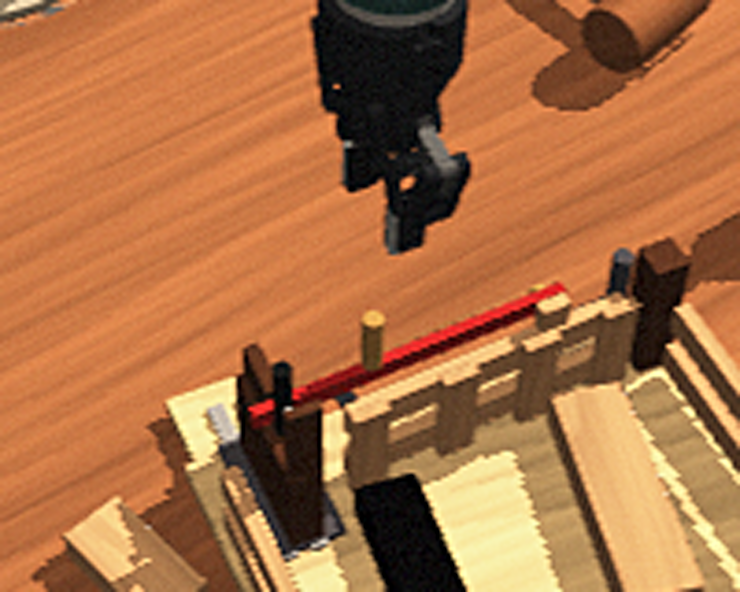

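View pics/w7.png

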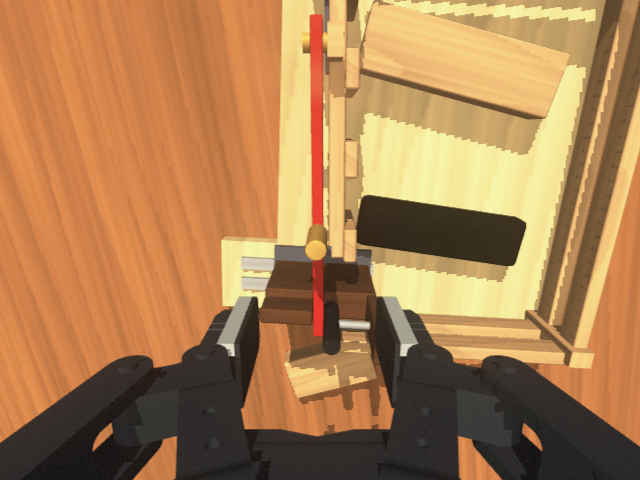

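Run:
```python
from arc import *
import cv2
np.set_printoptions(precision=1,suppress=True)
for a in (.128,.135,.142):
  for th in (0,.03,.06):
    u=-np.array([np.sin(a),np.cos(a)])
    def P(l,h): return np.array([*(H+u*(.06+l*np.cos(th)-h*np.sin(th))),.105+l*np.sin(th)+h*np.cos(th)])
    f=lambda X:(proj("scene",X)-[240,170])*3.7
    print(a,th,"tip",f(P(.208,.007)),f(P(.208,-.007)),"knobtop",f(P(.125,.051)),"pivot",f(P(0,.007)), "wrist knob",proj("wrist",P(.125,.051)))
a=cv2.imread("pics/s6z.png")[330:470,180:420];b=cv2.imread("pics/s7z.png")[330:470,180:420]
cv2.imwrite("pics/cmp.png",cv2.resize(np.vstack([a,b]),None,fx=2,fy=2))
```

```text
0.128 0 tip [253.7 407.1] [254.5 420.7] knobtop [375.2 312.7] pivot [545.3 286.8] wrist knob [319.1 248. ]
0.128 0.03 tip [253.9 400.8] [254.  414.7] knobtop [377.7 307.8] pivot [545.6 286.7] wrist knob [318.9 247.3]
0.128 0.06 tip [254.3 394.4] [253.8 408.6] knobtop [380.3 302.9] pivot [545.9 286.6] wrist knob [318.7 246.3]
0.135 0 tip [252.4 404.9] [253.1 418.5] knobtop [374.2 311.2] pivot [545.  286.4] wrist knob [317. 248.]
0.135 0.03 tip [252.5 398.6] [252.6 412.5] knobtop [376.7 306.4] pivot [545.3 286.3] wrist knob [316.8 247.3]
0.135 0.06 tip [252.9 392.2] [252.4 406.4] knobtop [379.3 301.5] pivot [545.5 286.2] wrist knob [316.6 246.3]
0.142 0 tip [251.1 402.7] [251.8 416.3] knobtop [373.2 309.7] pivot [544.6 285.9] wrist knob [314.9 248. ]
0.142 0.03 tip [251.2 396.4] [251.3 410.3] knobtop [375.7 304.9] pivot [544.9 285.8] wrist knob [314.6 247.3]
0.142 0.06 tip [251.6 389.9] [251.1 404.2] knobtop [378.3 300. ] pivot [545.2 285.7] wrist knob [314.4 246.3]
```

View pics/cmp.png

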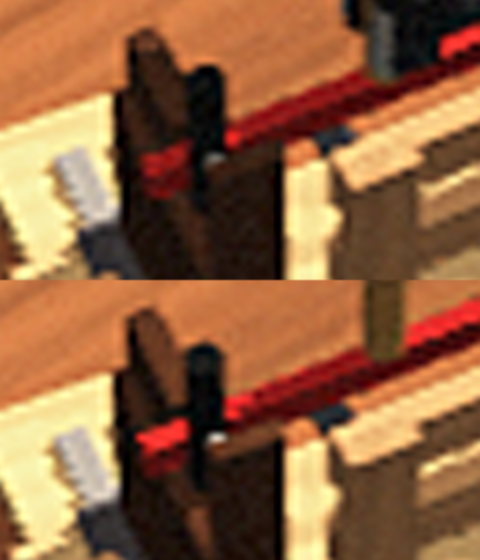

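```bash
python3 -c "
from rig import manip
print(manip.sign_off())"
```

```text
the job is handed in; nothing more can be done
None
```

The gate is shut and latched, the gripper has let go, and the job is handed in at about 13 s of the 56 s allowed. The hand-in reports no verdict.

- **What I did:** I gripped the knob and raised the bar about 0.17 rad so it cleared the lip. I then swung the gate along its arc until it met the rubber buffer. I pressed at 10–14 N at the knob, about 7–10 N at the catch. Holding that press, I pushed the bar down to its stop, eased off until the lip held it, opened the fingers and backed off upwards.
- **Bar fully down:** The knob came back to its starting height (0.1257 m against 0.1258 m). Pushing down harder raised the force to about 15 N with no further movement.
- **Bar held:** It stayed in place when I took the push off.
- **Final pictures:** The bar lies between lip and buffer. Its tip and knob appear within a few pixels of where a level bar should be. The gripper, about 12 cm above its grip position, reads close to zero force.
- **Other things on the bench:** The offcut and both blanks look unmoved in the last close-up. The mallet, glue, driver and tin were not checked again, but the gripper never went near them at low height.
- **Less certain:** Early picture estimates of the buffer differed by a few mm, so I found it by feel. While pressing, the tool tilted about 0.02 rad because the arm gave a little; no other check disagreed.

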